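# Pull the used spatula from the stand and put it in the discard beaker

## Task

The blue-handled spatula has been used: pull it up out of its sleeve in the tool stand and put it, blade down, in the white discard beaker with the red band, lowering it until the blade is nearly at the bottom before you let go. Keep the stand and the beaker upright and about where they are, leave the other two spatulas in the stand, and do not disturb anything else on the bench.

Things in the scene. Friction and masses are not known exactly. Their poses are not given: they have to be found in the camera images.
- blue_spatula: blue-handled lab spatula, 150 mm long along own z, origin at the centre of the blade's end (bottom as it stands), about 60 g. Steel blade 18 mm (own y) x 6 mm (own x), 42 mm long; shaft 8 mm dia.; round blue handle 16 mm dia. from 70 to 150 mm, two black bands. Starts upright, blade down, loose in any one of the three sleeves of the stand.
- green_spatula: green-handled lab spatula, 150 mm long along own z, origin at the centre of the blade's end (bottom as it stands), about 60 g. Steel blade 18 mm (own y) x 6 mm (own x), 42 mm long; shaft 8 mm dia.; round green handle 16 mm dia. from 70 to 150 mm, two black bands. Starts upright, blade down, loose in any one of the three sleeves of the stand.
- yellow_spatula: yellow-handled lab spatula, 150 mm long along own z, origin at the centre of the blade's end (bottom as it stands), about 60 g. Steel blade 18 mm (own y) x 6 mm (own x), 42 mm long; shaft 8 mm dia.; round yellow handle 16 mm dia. from 70 to 150 mm, two black bands. Starts upright, blade down, loose in any one of the three sleeves of the stand.
- blue_spatula_tip (a point): centre of the blade's end of the blue spatula (its origin)
- blue_spatula_grip (a point): point on the axis of the blue handle, 120 mm from the blade's end and 30 mm below the handle's top
- green_spatula_tip (a point): centre of the blade's end of the green spatula
- yellow_spatula_tip (a point): centre of the blade's end of the yellow spatula
- stand: loose stand, 0.9 kg: aluminium base plate 75 (own x) x 205 (own y) x 6 mm with three upright square grey sleeves in a row along own y, at -70, 0 and +70 mm; each sleeve is 24 mm square inside, walls 4 mm, floor 6 mm and rim 76 mm above the bench. Origin: centre of the underside.
- beaker: loose white round plastic beaker with a red band, 0.4 kg, 104 mm outer diameter at the rim, 100 mm at the foot, 100 mm high, walls 4 mm, floor 6 mm thick, empty. Origin: centre of the underside, z up.
- beaker_floor (a point): centre of the beaker's inner floor, 6 mm above its underside
- wash_bottle: bystander: white bottle with a red cap and blue label, 68 mm diameter, 170 mm high; origin at the centre of the underside
- tip_rack: bystander: green rack of white pipette tips, 85 x 125 x 80 mm; origin at the centre of the underside
- dish_stack: bystander: stack of five round dishes, 90 mm diameter, 73 mm high, one piece; origin at the centre of the underside
Mind the look-alikes: they are no part of the job. What is shaped like the beaker but orange is not meant.

How it is judged:
By the outcome, as a careful person would: the job done as asked, in the order asked, and still so for the second after the job is handed in, with the robot touching nothing.
It also fails if it takes over 42 s, if anything falls off the work surface, if the arm or the gripper's body presses on something with over 40 N, if the wrist force passes 120 N, or if a joint passes its speed limit or range.

## Robot

A 6-joint arm with a two-finger parallel gripper is mounted at the origin on the work surface. World frame = base frame: x ahead of the robot, y to its left, z up, the work surface at z = 0. Lengths are in mm, angles in rad, forces in N, time in s.
With the tool pointing down it reaches from about 275 to 1000 mm from the base axis. Payload 8.4 kg.
Tool frame: the origin (TCP) lies midway between the tips of the shut fingers; the grasp point (between the pads) lies grip_depth behind it (grip_depth is the distance from the TCP to the grasp point, in mm); z points along the fingers, y is the line along which they close (so a half turn about z gives the same grasp; the last joint's range is limited). The gripper opens to 85 mm and grips with 20 to 120 N. Pads are 22 mm wide; open, the fingers measure 114 mm over their backs; the gripper's body (76 mm by 85 mm) begins 54 mm behind the grasp point. The pads swing forward as they close: fully open they stand 13 mm farther back than shut.
Start: joints at [-1.216, 0.353, 1.633, -0, 1.155, -0.002], TCP at [218.297, -585.64, 231.281] pointing down, gripper open.
Joint ranges: [-2.63, 2.63], [-0.92, 2.1], [0.06, 2.66], [-1.3, 4.44], [0, 2.69], [-3.02, 3.02]. Speed limits (rad/s): [2.22, 2.22, 2.79, 3.14, 3.14, 3.14].

## Interface

Orientations are given as [roll, pitch, yaw] about the fixed x, y, z axes, in that order (R = Rz(yaw) Ry(pitch) Rx(roll)).
In Python, from rig import * gives the robot as it stands.
- The arm moves only by the shell command python3 -m creep 'ROWS' [FORCE]. ROWS is JSON, a list of rows, each an object of numbers: "x", "y", "z": the shift along the tool's x, y, z in mm; "rx", "ry", "rz": the turn, a rotation vector about the tool's x, y, z in rad; "hand": the finger opening in mm, from 0 to 85.4. A call has 1 to 20 rows; each row shifts and turns the commanded pose from where the row before left it, along the tool's axes as they then stand; what a row does not reach is not made up. A row lasts 1/8 s, in which the tool goes at most 62.5 mm and 10.7 degrees, less where a joint would pass 70% of its speed; a pose out of reach is approached as far as the arm can. A call with a gripper value outside its range is refused whole. The fingers move at their own pace and stop on an object; FORCE is the grip in N (left out, the last holds). Time passes only in rows, so rows that do not move let the fingers close. It gives the time, the measured TCP pose, the force, the opening and the grip force at its end, in the units of the state.
- sense(): the state, without advancing time (a new reading comes with each control period).
- grab_frame(name): name is "scene" or "top"; returns the picture (420x560x3 uint8, red, green, blue); there is no depth.
- get_calibration(name): a dict with "K" (3x3 intrinsics, pixels), "k1" (the pictures are not rectified: a ray, as slopes to the right and down, at radius r is drawn at 1 + k1 r^2 times it, then the intrinsics apply), "R" (3x3) and "t" (3): a world point X has camera coordinates R X + t. Camera axes: x right, y down, z forward; pixel columns grow to the right and rows downward; lengths in mm; the calibration is good to about 2 mm. A picture is of the moment at which its call begins. get_calibration takes no time and is no camera call.
- sign_off(): hands the job in; it is judged then, once.
The state is a dict: "clock": time; "qpos": joint angles; "qvel": joint speeds; "joint_efforts": joint torques, N m; "eef_pos": TCP position; "tcp_rot": TCP orientation; "contact_force": force on the tool from outside, world axes, zero at the start; "wrist_torque": the same for the moment, N m; "opening": opening from 0.0 (shut) to 1.0 (fully open); "grasp_force": force on a finger pad.
Only numpy, scipy, OpenCV 4.12 (cv2) and the standard library are available. Lean on these libraries where they do the work, as an engineer would, in place of code of your own. Each camera call takes 0.05 s, during which the arm holds its last target. There are 200 camera calls.

## Working session

There is one attempt and no reset: what is moved stays moved. The work goes in short steps, Python scripts to look and compute and a shell command to move; the robot and the scene stay as the last step left them, time stands still between calls to the robot, and variables do not carry over. Pictures are saved under pics/ and viewed, at most 10 in all, crops included, and the job is handed in when it is done.

```bash
mkdir -p pics
python3 - <<'E'
from rig import *
import cv2
for n in("scene","top"):
    im=grab_frame(n); cv2.imwrite(f"pics/{n}0.png",im[:,:,::-1]); c=get_calibration(n); print(n,c)
s=sense(); print(s)
E
```

```text
scene {'K': array([[423.12557806,   0.        , 282.39688482],
       [  0.        , 423.12557806, 207.28435448],
       [  0.        ,   0.        ,   1.        ]]), 'k1': -0.08107718675275444, 'R': array([[ 0.38365023,  0.92347705,  0.00162177],
       [ 0.68331176, -0.28269352, -0.67317859],
       [-0.62120652,  0.25937329, -0.73947816]]), 't': array([-195.69414395, -302.64364054, 1374.47229003])}
top {'K': array([[387.3416922 ,   0.        , 281.81168143],
       [  0.        , 387.3416922 , 211.04325863],
       [  0.        ,   0.        ,   1.        ]]), 'k1': -0.09959847239943757, 'R': array([[ 0.001331  , -0.99977855,  0.02100181],
       [-0.98788115, -0.00457421, -0.15514477],
       [ 0.15520648, -0.0205408 , -0.98766848]]), 't': array([ -32.01747763,  545.60109691, 1040.29277394])}
{'clock': 0.1, 'qpos': array([-1.21641315e+00,  3.53586981e-01,  1.63407195e+00,  4.86019566e-05,
        1.15520112e+00, -2.39159774e-03]), 'qvel': array([-1.39691878e-03,  3.42311657e-04, -1.61598398e-03, -1.03204590e-04,
        2.11385594e-05, -1.95423836e-04]), 'joint_efforts': array([-6.08740847e-04, -6.06354904e+01, -3.42818928e+01, -7.01363729e-05,
        4.00791483e-03,  3.06020979e-05]), 'eef_pos': array([ 218.15175637, -585.22691036,  230.62648901]), 'tcp_rot': array([-3.14032537e+00, -4.74708353e-05,  3.56755094e-01]), 'contact_force': array([ 0.51397818, -0.00809566,  0.20289442]), 'wrist_torque': array([ 0.05685819, -0.01325342,  0.04140543]), 'grasp_force': 0.0, 'opening': 0.9985865031335465}
```

View pics/scene0.png

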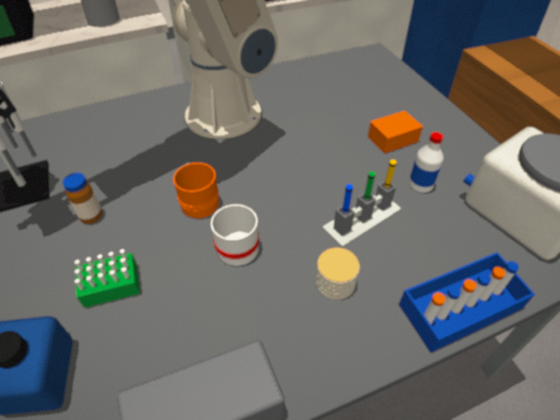

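View pics/top0.png

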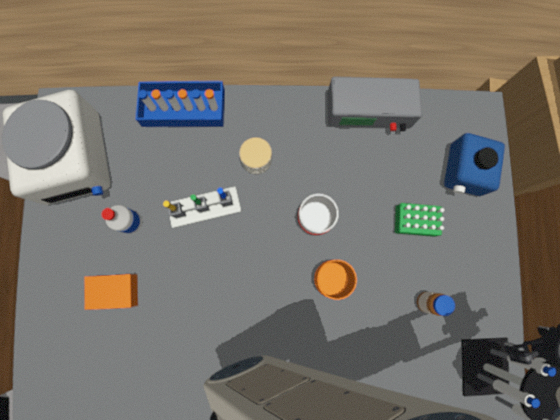

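Blue handle: scene (348,198), top (222,192). Its neighbours are the green (370,183) and yellow (391,172) handles, and only the blue one fits. White beaker with red band: scene (236,235), top (318,215). The orange one at scene (196,190) is the look-alike. Next I'll measure positions and check a crop.

```bash
cat > h.py <<'E'
from rig import *
import cv2, numpy as np
def ray(n,uv):
    c=get_calibration(n); K=c["K"]; D=np.array([c["k1"],0,0,0,0.])
    p=cv2.undistortPoints(np.array([[uv]],float),K,D)[0,0]
    R=np.array(c["R"]);return -R.T@c["t"], R.T@np.array([*p,1])
def plane(n,uv,z):
    o,d=ray(n,uv); return o+d*(z-o[2])/d[2]
def tri(a,b):
    A=[];B=[]
    for n,uv in (("scene",a),("top",b)):
        o,d=ray(n,uv); d/=np.linalg.norm(d); P=np.eye(3)-np.outer(d,d); A.append(P);B.append(P@o)
    x=np.linalg.lstsq(np.vstack(A),np.hstack(B),rcond=None)[0]
    return x, np.linalg.norm(A[0]@(x)-B[0])
def mask(im,lo,hi,box):
    h=cv2.cvtColor(im,cv2.COLOR_RGB2HSV); m=cv2.inRange(h,lo,hi); o=np.zeros_like(m); x0,y0,x1,y1=box
    o[y0:y1,x0:x1]=m[y0:y1,x0:x1]; return o
def project(n,X):
    c=get_calibration(n); return cv2.projectPoints(np.array([X],float),cv2.Rodrigues(np.array(c["R"]))[0],c["t"],c["K"],np.array([c["k1"],0,0,0,0.]))[0][0,0]
E
python3 - <<'E'
from h import *
S=grab_frame("scene");T=grab_frame("top")
try: print("gd",grip_depth)
except Exception as e: print(e)
cols={"b":((105,130,60),(130,255,255)),"g":((50,130,40),(85,255,255)),"y":((20,130,80),(33,255,255))}
bx={"scene":(335,150,410,240),"top":(155,180,240,222)}
for k,(lo,hi) in cols.items():
    for n,im in(("scene",S),("top",T)):
        m=mask(im,lo,hi,bx[n]); ys,xs=np.nonzero(m); 
        print(k,n,len(xs),xs.mean(),ys.mean(),"top",xs[ys<=ys.min()+1].mean(),ys.min(),"bot",xs[ys>=ys.max()-1].mean(),ys.max(),"L",xs.min(),"R",xs.max())
# beaker
for n,im,b in(("top",T,(285,185,350,245)),):
    h=cv2.cvtColor(im,cv2.COLOR_RGB2HSV); m=np.zeros(h.shape[:2],np.uint8); x0,y0,x1,y1=b
    g=((h[...,2]>135)|((h[...,1]>120)&(h[...,2]>90)))[y0:y1,x0:x1]; m[y0:y1,x0:x1]=g*255
    c=max(cv2.findContours(m,cv2.RETR_EXTERNAL,cv2.CHAIN_APPROX_NONE)[0],key=cv2.contourArea); e=cv2.fitEllipse(cv2.convexHull(c)); print(e,plane(n,e[0],100), cv2.boundingRect(c))
c1=cv2.resize(S[145:245,190:410],None,fx=3.5,fy=3.5,interpolation=cv2.INTER_CUBIC)
c2=cv2.resize(T[170:245,155:350],(770,296),interpolation=cv2.INTER_CUBIC)
c1=c1[:,:770]; cv2.imwrite("pics/crop1.png",np.vstack([cv2.copyMakeBorder(c1,0,max(0,0),0,770-c1.shape[1],cv2.BORDER_CONSTANT)[:300],c2])[:,:,::-1])
E
```

```text
gd 18.700000000000003
b scene 172 347.15697674418607 197.38953488372093 top 348.8181818181818 184 bot 345.0 212 L 343 R 352
b top 55 221.3272727272727 192.9090909090909 top 220.0 188 bot 222.71428571428572 198 L 217 R 225
g scene 131 369.21374045801525 184.4885496183206 top 371.27272727272725 172 bot 366.7142857142857 198 L 365 R 374
g top 41 195.1951219512195 199.1219512195122 top 192.71428571428572 195 bot 197.5 203 L 191 R 199
y scene 173 390.0 172.53757225433526 top 392.5 159 bot 387.14285714285717 187 L 384 R 396
y top 63 169.14285714285714 205.42857142857142 top 166.0 201 bot 172.85714285714286 210 L 163 R 175
((318.04278564453125, 213.52529907226562), (40.91136169433594, 42.91481018066406), 28.141807556152344) [ 530.5059721  -125.33405051  100.        ] (298, 193, 42, 42)
```

View pics/crop1.png

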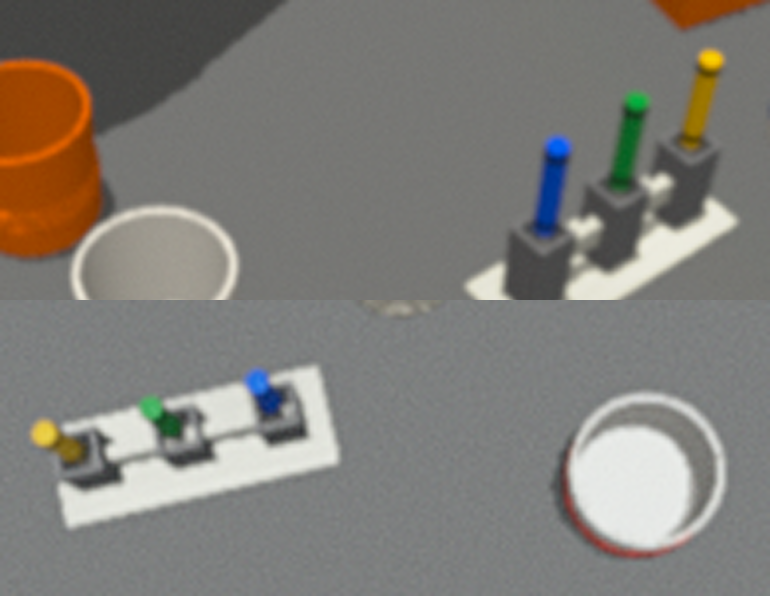

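The crop confirms it: the blue handle (cap at scene (349,188), top (220,190)) is at the beaker end of the row, and the white beaker with the red band is at top (318,213).

Run:
```python
from h import *
for k,a,b in(("b",(349.1,187.5),(220.1,190.3)),("g",(371.5,174.5),(193.3,198)),("y",(393,162.5),(166.3,204))):
    print(k,tri(a,b),plane("scene",a,154),plane("top",b,154))
    
print("bot",plane("scene",(345.5,210.5),78),plane("top",(222.9,197),78)) 
p=np.array([530,-125,100.])
for n in("scene","top"):
    q=[project(n,p+[52*np.cos(t),52*np.sin(t),0]) for t in np.arange(0,6.28,.2)];q=np.array(q);print(n,q.min(0),q.max(0))
# sleeves rim rough: base plate corners, top view
for u,v in((155+320/3.95,170+66/3.95),(155+340/3.95,170+163/3.95),(155+68/3.95,170+228/3.95),):
    print(plane("top",(u,v),6))
s=sense();print(s["eef_pos"],s["tcp_rot"])
```

```text
b (array([581.48428224, 129.07253492, 151.35672252]), np.float64(0.8546645333182419)) [583.87729593 128.3832024  154.        ] [580.5576813  127.90387147 154.        ]
g (array([562.10692261, 197.61316508, 149.27537994]), np.float64(1.5892741561324188)) [566.46518382 196.01844781 154.        ] [560.48846084 195.12828409 154.        ]
y (array([546.32682954, 265.80029247, 150.0346092 ]), np.float64(1.655730983449701)) [550.07419304 264.46583051 154.        ] [544.85896132 263.11653894 154.        ]
bot [584.06883961 128.87443254  78.        ] [578.08064274 130.55255316  78.        ]
scene [210.48441817 202.56490888] [257.35040885 238.04263594]
top [298.3565552  194.47658247] [337.32123416 233.21960629]
[622.79885643 102.68259137   6.        ]
[550.30014925  86.56716916   6.        ]
[501.40963491 284.49245965   6.        ]
[ 218.22447823 -585.39435464  230.86182854] [-3.14082356e+00 -1.77545001e-05  3.56795344e-01]
```

```bash
python3 -m creep '[{"rz":-0.183},{"rz":-0.183},{"rz":-0.183},{"rz":-0.183},{"rz":-0.183},{"rz":-0.183},{"rz":-0.183},{"rz":-0.183}]'
python3 -m creep '[{"x":43,"y":37.8},{"x":43,"y":37.8},{"x":43,"y":37.8},{"x":43,"y":37.8},{"x":43,"y":37.8},{"x":43,"y":37.8},{"x":43,"y":37.8},{"x":43,"y":37.8},{"x":43,"y":37.8},{"x":43,"y":37.8},{"x":43,"y":37.8},{"x":43,"y":37.8},{"x":43,"y":37.8},{"x":43,"y":37.8},{"hand":60},{}]'
```

```text
schema error: expected keys x, y, z, rx, ry, rz, hand
schema error: expected keys x, y, z, rx, ry, rz, hand
```

```bash
python3 -m creep '[{"x":0,"y":0,"z":0,"rx":0,"ry":0,"rz":-0.183,"hand":85},{"x":0,"y":0,"z":0,"rx":0,"ry":0,"rz":-0.183,"hand":85},{"x":0,"y":0,"z":0,"rx":0,"ry":0,"rz":-0.183,"hand":85},{"x":0,"y":0,"z":0,"rx":0,"ry":0,"rz":-0.183,"hand":85},{"x":0,"y":0,"z":0,"rx":0,"ry":0,"rz":-0.183,"hand":85},{"x":0,"y":0,"z":0,"rx":0,"ry":0,"rz":-0.183,"hand":85},{"x":0,"y":0,"z":0,"rx":0,"ry":0,"rz":-0.183,"hand":85},{"x":0,"y":0,"z":0,"rx":0,"ry":0,"rz":-0.183,"hand":85}]'
```

```text
clock: 1.2
eef_pos: [223.6, -581.3, 236.3]
tcp_rot: [3.132, -0.003, 1.825]
contact_force: [21.3, 29.2, 45.7]
opening: 0.993
grasp_force: 26.8
```

Run:
```python
from h import *
s=sense();print(s["contact_force"],s["eef_pos"],s["clock"],s["grasp_force"],s["qpos"])
print(project("top",s["eef_pos"]),project("scene",s["eef_pos"]))
T=grab_frame("top");S=grab_frame("scene")
a=cv2.resize(T[280:420,400:560],(400,350),interpolation=cv2.INTER_CUBIC);b=cv2.resize(S[60:260,0:160],(400,500))[:350]
cv2.imwrite("pics/c2.png",np.hstack([a,b])[:,:,::-1])
```

```text
[21.34281791 29.24758449 45.66750345] [ 223.63720445 -581.29566567  236.32780417] 1.2 26.835790774784982 [-1.21117283  0.34634069  1.6313688   0.0103491   1.16629375 -1.46988392]
[519.93080726 335.88510861] [ -5.21624498 142.9413055 ]
```

View pics/c2.png

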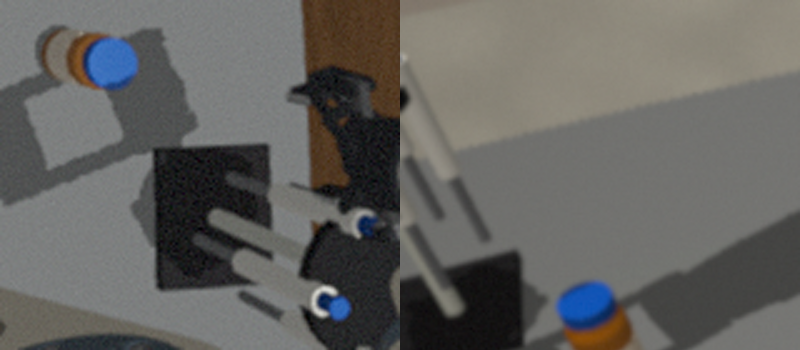

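The force of about 58 N shows the turned fingers are pushing on the pipette stand at their -x,-y side (top view about (540,350)). I'll back off along the reaction force, up and away.

```bash
python3 -m creep '[{"x":8,"y":10,"z":-14,"rx":0,"ry":0,"rz":0,"hand":85},{"x":12,"y":15,"z":-20,"rx":0,"ry":0,"rz":0,"hand":85},{"x":16,"y":20,"z":-20,"rx":0,"ry":0,"rz":0,"hand":85},{"x":20,"y":25,"z":-20,"rx":0,"ry":0,"rz":0,"hand":85}]'
python3 - <<'E'
from h import *
T=grab_frame("top");S=grab_frame("scene")
a=cv2.resize(T[280:420,400:560],(400,350),interpolation=cv2.INTER_CUBIC);b=cv2.resize(S[60:200,0:160],(400,350))
cv2.imwrite("pics/c3.png",np.hstack([a,b])[:,:,::-1])
E
```

```text
clock: 1.8
eef_pos: [273.0, -512.8, 306.5]
tcp_rot: [3.142, 0.0, 1.82]
contact_force: [-0.1, 0.2, 0.4]
opening: 0.994
grasp_force: 0.0
```

View pics/c3.png

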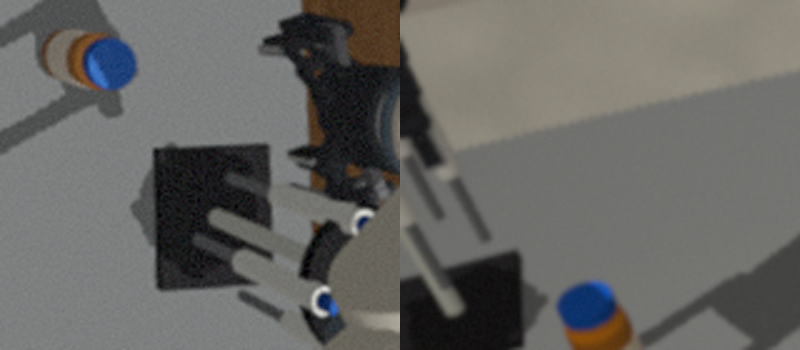

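Contact is gone and the pipettes stand as before. I'll carry on to above the stand.

```bash
python3 -m creep '[{"x":38.9,"y":32.7,"z":0,"rx":0,"ry":0,"rz":0,"hand":85},{"x":38.9,"y":32.7,"z":0,"rx":0,"ry":0,"rz":0,"hand":85},{"x":38.9,"y":32.7,"z":0,"rx":0,"ry":0,"rz":0,"hand":85},{"x":38.9,"y":32.7,"z":0,"rx":0,"ry":0,"rz":0,"hand":85},{"x":38.9,"y":32.7,"z":0,"rx":0,"ry":0,"rz":0,"hand":70},{"x":38.9,"y":32.7,"z":0,"rx":0,"ry":0,"rz":0,"hand":70},{"x":38.9,"y":32.7,"z":0,"rx":0,"ry":0,"rz":0,"hand":70},{"x":38.9,"y":32.7,"z":0,"rx":0,"ry":0,"rz":0,"hand":70},{"x":38.9,"y":32.7,"z":0,"rx":0,"ry":0,"rz":0,"hand":70},{"x":38.9,"y":32.7,"z":0,"rx":0,"ry":0,"rz":0,"hand":70},{"x":38.9,"y":32.7,"z":0,"rx":0,"ry":0,"rz":0,"hand":70},{"x":38.9,"y":32.7,"z":0,"rx":0,"ry":0,"rz":0,"hand":70},{"x":38.9,"y":32.7,"z":0,"rx":0,"ry":0,"rz":0,"hand":70},{"x":38.9,"y":32.7,"z":0,"rx":0,"ry":0,"rz":0,"hand":70},{"x":0,"y":0,"z":40,"rx":0,"ry":0,"rz":0,"hand":70},{"x":0,"y":0,"z":50,"rx":0,"ry":0,"rz":0,"hand":70},{"x":0,"y":0,"z":0,"rx":0,"ry":0,"rz":0,"hand":70}]'
python3 - <<'E'
from h import *
S=grab_frame("scene");s=sense();print(s["eef_pos"],s["tcp_rot"],s["opening"],s["contact_force"])
for z in(107,126):print(project("scene",[s["eef_pos"][0],s["eef_pos"][1],z]))
cv2.imwrite("pics/c4.png",cv2.resize(S[120:240,290:430],(700,600),interpolation=cv2.INTER_CUBIC)[:,:,::-1])
E
```

```text
clock: 4.03
eef_pos: [578.2, 126.6, 212.0]
tcp_rot: [-3.134, -0.0, 1.821]
contact_force: [-0.3, -0.3, -0.2]
opening: 0.818
grasp_force: 0.0
[580.08721633 126.76590432 214.67855532] [-3.13833099e+00  4.32630593e-05  1.82093048e+00] 0.8222789745094615 [0.87385619 0.48342797 0.55016965]
[345.27679597 201.11868163]
[346.21019391 195.36542133]
```

View pics/c4.png

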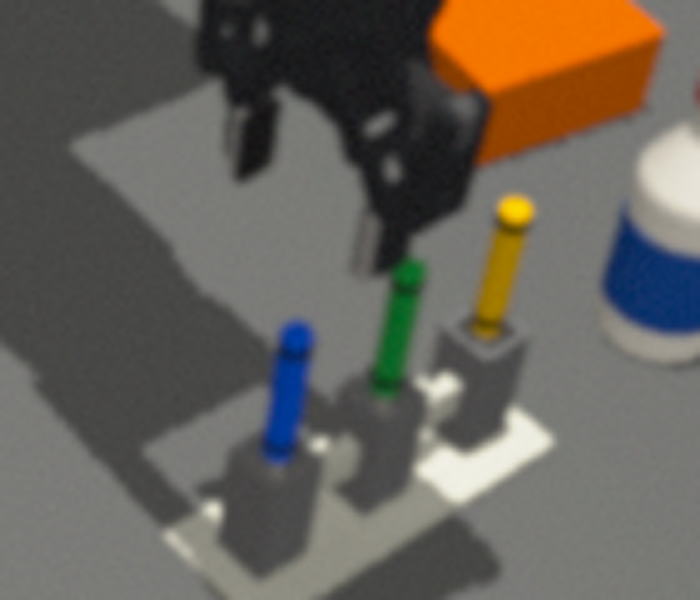

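The gripper is above the blue handle (crop (290,390), cap (297,335)), with the fingers straddling it across the row. The remaining offset is about 2 mm. I'll descend and grip.

```bash
python3 -m creep '[{"x":2,"y":1,"z":15,"rx":0,"ry":0,"rz":0,"hand":70},{"x":0,"y":0,"z":20,"rx":0,"ry":0,"rz":0,"hand":70},{"x":0,"y":0,"z":20,"rx":0,"ry":0,"rz":0,"hand":70},{"x":0,"y":0,"z":20,"rx":0,"ry":0,"rz":0,"hand":70},{"x":0,"y":0,"z":20,"rx":0,"ry":0,"rz":0,"hand":70},{"x":0,"y":0,"z":13,"rx":0,"ry":0,"rz":0,"hand":70},{"x":0,"y":0,"z":0,"rx":0,"ry":0,"rz":0,"hand":70}]'
python3 -m creep '[{"x":0,"y":0,"z":0,"rx":0,"ry":0,"rz":0,"hand":5},{"x":0,"y":0,"z":0,"rx":0,"ry":0,"rz":0,"hand":5},{"x":0,"y":0,"z":0,"rx":0,"ry":0,"rz":0,"hand":5},{"x":0,"y":0,"z":0,"rx":0,"ry":0,"rz":0,"hand":5},{"x":0,"y":0,"z":0,"rx":0,"ry":0,"rz":0,"hand":5},{"x":0,"y":0,"z":0,"rx":0,"ry":0,"rz":0,"hand":5},{"x":0,"y":0,"z":0,"rx":0,"ry":0,"rz":0,"hand":5},{"x":0,"y":0,"z":0,"rx":0,"ry":0,"rz":0,"hand":5}]' 50
```

```text
clock: 4.95
eef_pos: [581.5, 129.0, 107.1]
tcp_rot: [-3.141, -0.0, 1.821]
contact_force: [0.2, -0.0, 0.3]
opening: 0.818
grasp_force: 0.0
clock: 5.95
eef_pos: [581.4, 129.0, 107.9]
tcp_rot: [-3.141, 0.0, 1.821]
contact_force: [-1.7, -1.3, 4.8]
opening: 0.177
grasp_force: 48.5
```

```bash
python3 -m creep '[{"x":0,"y":0,"z":-5,"rx":0,"ry":0,"rz":0,"hand":5},{"x":0,"y":0,"z":-10,"rx":0,"ry":0,"rz":0,"hand":5},{"x":0,"y":0,"z":-15,"rx":0,"ry":0,"rz":0,"hand":5},{"x":0,"y":0,"z":-15,"rx":0,"ry":0,"rz":0,"hand":5},{"x":0,"y":0,"z":-15,"rx":0,"ry":0,"rz":0,"hand":5},{"x":0,"y":0,"z":-15,"rx":0,"ry":0,"rz":0,"hand":5},{"x":0,"y":0,"z":-15,"rx":0,"ry":0,"rz":0,"hand":5},{"x":0,"y":0,"z":-20,"rx":0,"ry":0,"rz":0,"hand":5},{"x":0,"y":0,"z":-20,"rx":0,"ry":0,"rz":0,"hand":5},{"x":0,"y":0,"z":-10,"rx":0,"ry":0,"rz":0,"hand":5},{"x":0,"y":0,"z":0,"rx":0,"ry":0,"rz":0,"hand":5},{"x":0,"y":0,"z":0,"rx":0,"ry":0,"rz":0,"hand":5}]'
python3 - <<'E'
from h import *
S=grab_frame("scene");T=grab_frame("top");s=sense();e=s["eef_pos"];print(e)
for z in(-107.3,):
  tip=e+[0,0,-107.3+6]; print(tip,project("scene",tip),project("top",tip))
a=cv2.resize(S[130:270,200:420],(770,490)[:2] if 0 else (560,356),interpolation=cv2.INTER_CUBIC);b=cv2.resize(T[165:245,150:350],(560,224),interpolation=cv2.INTER_CUBIC)
cv2.imwrite("pics/c5.png",np.vstack([a,b])[:,:,::-1])
m=mask(T,(0,0,150),(180,60,255),(285,185,350,245));c=max(cv2.findContours(m,cv2.RETR_EXTERNAL,cv2.CHAIN_APPROX_NONE)[0],key=cv2.contourArea);q=cv2.fitEllipse(cv2.convexHull(c));print(q,plane("top",q[0],100))
m=mask(S,(0,0,130),(180,60,255),(205,195,265,270));c=max(cv2.findContours(m,cv2.RETR_EXTERNAL,cv2.CHAIN_APPROX_NONE)[0],key=cv2.contourArea);print(cv2.boundingRect(c))
E
```

```text
clock: 7.45
eef_pos: [581.1, 129.0, 246.5]
tcp_rot: [-3.14, -0.0, 1.821]
contact_force: [-0.7, 0.1, -1.4]
opening: 0.176
grasp_force: 48.8
[581.11141627 128.93859483 246.38228966]
[581.11141627 128.93859483 145.08228966] [348.25245039 189.45414015] [220.17584075 190.81283348]
((318.58599853515625, 212.79620361328125), (39.25389099121094, 39.81645584106445), 138.5547637939453) [ 532.46863005 -126.80671753  100.        ]
(209, 202, 50, 51)
```

View pics/c5.png

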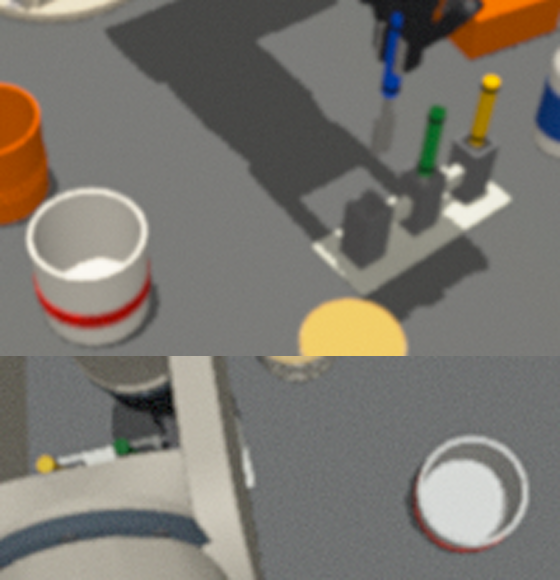

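The blue spatula hangs straight and clear of the stand (tip at crop (382,150)), and green and yellow stay in their sleeves. The beaker centre is about (532,-126). I'll carry it over there.

```bash
python3 -m creep '[{"x":-15,"y":-7,"z":0,"rx":0,"ry":0,"rz":0,"hand":5},{"x":-30,"y":-14,"z":0,"rx":0,"ry":0,"rz":0,"hand":5},{"x":-30,"y":-14,"z":0,"rx":0,"ry":0,"rz":0,"hand":5},{"x":-30,"y":-14,"z":0,"rx":0,"ry":0,"rz":0,"hand":5},{"x":-30,"y":-14,"z":0,"rx":0,"ry":0,"rz":0,"hand":5},{"x":-30,"y":-14,"z":0,"rx":0,"ry":0,"rz":0,"hand":5},{"x":-30,"y":-14,"z":0,"rx":0,"ry":0,"rz":0,"hand":5},{"x":-25,"y":-12,"z":0,"rx":0,"ry":0,"rz":0,"hand":5},{"x":-15,"y":-8,"z":0,"rx":0,"ry":0,"rz":0,"hand":5},{"x":0,"y":0,"z":0,"rx":0,"ry":0,"rz":0,"hand":5},{"x":0,"y":0,"z":0,"rx":0,"ry":0,"rz":0,"hand":5}]'
python3 - <<'E'
from h import *
S=grab_frame("scene");s=sense();e=s["eef_pos"];print(e,project("scene",e+[0,0,-101.3]))
cv2.imwrite("pics/c6.png",cv2.resize(S[130:280,150:330],(720,600),interpolation=cv2.INTER_CUBIC)[:,:,::-1])
E
```

```text
clock: 8.93
eef_pos: [532.2, -125.6, 247.2]
tcp_rot: [3.142, -0.0, 1.821]
contact_force: [0.4, -0.7, -0.8]
opening: 0.178
grasp_force: 48.8
[ 532.26618342 -125.41616193  247.2278412 ] [232.30367898 206.47916529]
```

View pics/c6.png

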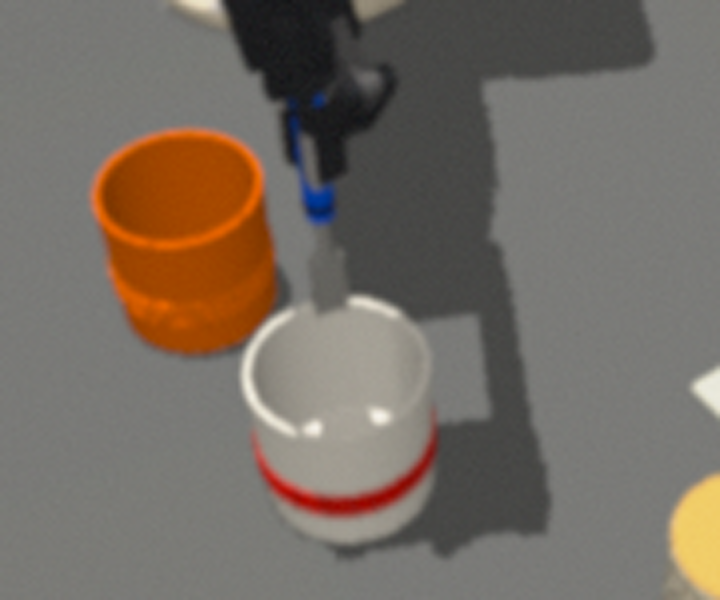

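The tip is at crop (330,308), i.e. pixel (232.5,207), as predicted over the white beaker's centre. I'll lower it.

```bash
python3 -m creep '[{"x":0,"y":0,"z":10,"rx":0,"ry":0,"rz":0,"hand":5},{"x":0,"y":0,"z":15,"rx":0,"ry":0,"rz":0,"hand":5},{"x":0,"y":0,"z":15,"rx":0,"ry":0,"rz":0,"hand":5},{"x":0,"y":0,"z":15,"rx":0,"ry":0,"rz":0,"hand":5},{"x":0,"y":0,"z":15,"rx":0,"ry":0,"rz":0,"hand":5},{"x":0,"y":0,"z":15,"rx":0,"ry":0,"rz":0,"hand":5},{"x":0,"y":0,"z":15,"rx":0,"ry":0,"rz":0,"hand":5},{"x":0,"y":0,"z":12,"rx":0,"ry":0,"rz":0,"hand":5},{"x":0,"y":0,"z":10,"rx":0,"ry":0,"rz":0,"hand":5},{"x":0,"y":0,"z":7,"rx":0,"ry":0,"rz":0,"hand":5},{"x":0,"y":0,"z":5,"rx":0,"ry":0,"rz":0,"hand":5},{"x":0,"y":0,"z":0,"rx":0,"ry":0,"rz":0,"hand":5},{"x":0,"y":0,"z":0,"rx":0,"ry":0,"rz":0,"hand":5}]'
```

```text
clock: 10.6
eef_pos: [532.4, -126.2, 113.6]
tcp_rot: [3.141, 0.0, 1.821]
contact_force: [0.7, 0.5, -0.9]
opening: 0.175
grasp_force: 48.8
```

```bash
python3 -m creep '[{"x":0,"y":0,"z":3,"rx":0,"ry":0,"rz":0,"hand":5},{"x":0,"y":0,"z":0,"rx":0,"ry":0,"rz":0,"hand":5},{"x":0,"y":0,"z":0,"rx":0,"ry":0,"rz":0,"hand":75},{"x":0,"y":0,"z":0,"rx":0,"ry":0,"rz":0,"hand":75},{"x":0,"y":0,"z":0,"rx":0,"ry":0,"rz":0,"hand":75},{"x":0,"y":0,"z":0,"rx":0,"ry":0,"rz":0,"hand":75},{"x":0,"y":0,"z":0,"rx":0,"ry":0,"rz":0,"hand":75},{"x":0,"y":0,"z":0,"rx":0,"ry":0,"rz":0,"hand":75},{"x":0,"y":0,"z":0,"rx":0,"ry":0,"rz":0,"hand":75},{"x":0,"y":0,"z":0,"rx":0,"ry":0,"rz":0,"hand":75}]'
python3 -m creep '[{"x":0,"y":0,"z":-8,"rx":0,"ry":0,"rz":0,"hand":75},{"x":0,"y":0,"z":-12,"rx":0,"ry":0,"rz":0,"hand":75},{"x":0,"y":0,"z":-15,"rx":0,"ry":0,"rz":0,"hand":75},{"x":0,"y":0,"z":-20,"rx":0,"ry":0,"rz":0,"hand":75},{"x":0,"y":0,"z":-25,"rx":0,"ry":0,"rz":0,"hand":75},{"x":0,"y":0,"z":-30,"rx":0,"ry":0,"rz":0,"hand":75},{"x":0,"y":0,"z":-30,"rx":0,"ry":0,"rz":0,"hand":75},{"x":0,"y":0,"z":-20,"rx":0,"ry":0,"rz":0,"hand":75},{"x":0,"y":0,"z":0,"rx":0,"ry":0,"rz":0,"hand":75},{"x":0,"y":0,"z":0,"rx":0,"ry":0,"rz":0,"hand":75}]'
python3 - <<'E'
from h import *
S=grab_frame("scene")
cv2.imwrite("pics/c7.png",cv2.resize(S[130:280,150:420],(800,444),interpolation=cv2.INTER_CUBIC)[:,:,::-1])
E
```

```text
clock: 11.85
eef_pos: [532.2, -126.1, 110.3]
tcp_rot: [3.142, -0.0, 1.821]
contact_force: [-0.8, -0.1, -0.0]
opening: 0.878
grasp_force: 0.0
clock: 13.1
eef_pos: [531.7, -126.0, 269.9]
tcp_rot: [-3.141, -0.0, 1.821]
contact_force: [0.3, 0.1, -0.7]
opening: 0.883
grasp_force: 0.0
```

View pics/c7.png

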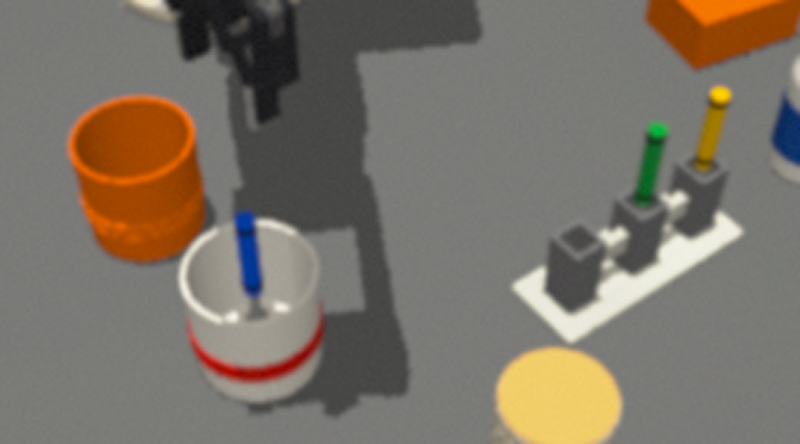

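The blue spatula is in the white beaker, blade down (handle crop (248,255)). The beaker and stand are upright, and green and yellow are still in place. I'll let it settle briefly and hand in.

```bash
python3 -m creep '[{"x":0,"y":0,"z":0,"rx":0,"ry":0,"rz":0,"hand":75},{"x":0,"y":0,"z":0,"rx":0,"ry":0,"rz":0,"hand":75},{"x":0,"y":0,"z":0,"rx":0,"ry":0,"rz":0,"hand":75},{"x":0,"y":0,"z":0,"rx":0,"ry":0,"rz":0,"hand":75},{"x":0,"y":0,"z":0,"rx":0,"ry":0,"rz":0,"hand":75},{"x":0,"y":0,"z":0,"rx":0,"ry":0,"rz":0,"hand":75}]'
python3 - <<'E'
from h import *
S=grab_frame("scene");m=mask(S,(105,130,60),(130,255,255),(205,180,270,270));ys,xs=np.nonzero(m);print(xs.mean(),ys.mean(),ys.min(),ys.max())
print(sign_off())
E
```

```text
clock: 13.9
eef_pos: [532.2, -126.1, 270.3]
tcp_rot: [3.142, 0.0, 1.821]
contact_force: [0.1, 0.4, 0.3]
opening: 0.879
grasp_force: 0.0
233.39490445859872 214.36305732484075 201 229
the job is handed in; nothing more can be done
None
```

The blue spatula is in the white red-banded beaker, blade down, released about 3 mm above its floor, and the job is handed in at about 14 s; one slip: the first turn pressed the fingers on the pipette stand with about 58 N (past the 40 N limit if that counts as the gripper's body), though the pipettes looked unmoved.

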